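# Load the drilling jig and hold its spring slide at the mark

### The job

Lay the oak stick in the pocket of the drilling jig, flat on the pocket floor and square between its walls, and let go of it. Then pull the jig's spring-return bush slide out over the stick until its pointer stands opposite the tip of the index tab, and finish while still gripping it there against the spring, so that the hole can be drilled: do not let go. Leave the other things on the bench where they lie.

Things in the scene. Friction and masses are not known exactly. Their poses are not given: they have to be found in the camera images.
- oak_stick: loose squared stick of pale grey-brown oak, 28 mm wide, 22 mm high and 166 mm long, about 0.09 kg; it lies on the bench on a 28 mm wide face. Origin: centre of its underside; y runs along its length, z up. Either end may point either way.
- jig: drilling jig screwed to the bench: dark wooden board 12 mm thick (x -105 to +215, y -82 to +82 mm), pocket, two steel slide ways (22 mm high, y 62 to 76 mm on both sides), steel slide bridging them, spring post (54 mm high) at x 194 to 212 mm. Origin: on the bench under the middle of the pocket; x along the pocket, away from the robot; z up. The slide is pulled towards -x.
- pocket_floor (a point): middle of the pocket's floor, 12 mm above the bench, axes as the jig's. The pocket is 172 mm long (x), 31 mm wide (y), for the stick lying flat. Walls 12 mm thick, 13 mm high: 8 mm upright, then a 5 mm lead-in sloping out by 3 mm. The side walls have a finger gap, x -28 to +28 mm, open at floor level out to the slide ways. A seated stick's underside is at this height.
- slide_travel (a joint): travel of the bush slide in m: 0 at home (beyond the far end of the pocket), grows as it is pulled to the jig's -x, stop at 0.125. A spring drives it home: about 6 N at 0 plus 70 N/m, so 10 to 13 N at the mark. Its bridge plate (50 x 152 mm, top 46 mm above the bench) passes 4 mm over a stick seated flat and jams on one that is not.
- bush_slide: the sliding part of the jig: steel bridge plate with a steel drill bush, and on top its pull handle, a round wooden bar 12 mm thick lying across the jig (along y) between two steel posts, about 60 mm free between them. Origin: on the axis of the drill bush, 12 mm above the bench, at home at x = +122 mm in the jig's frame; axes as the jig's.
- handle_grip (a point): middle of the handle's bar, 76 mm above the bench, with 24 mm free under the bar; at home at x = +143 mm, y = 0 in the jig's frame; moves with the slide. To be gripped from above, the fingers closing along the jig's x.
- slide_pointer (a point): tip of the slide's pointer, a steel corner that sticks out of the slide's right (-y) side at y = -83 mm, 36 mm above the bench; in line with the drill bush; moves with the slide. At home at x = +122 mm in the jig's frame.
- tab_tip (a point): tip of the index tab, a small dark steel block with a brass thumb screw, fixed on the right (-y) edge of the jig; its pointed top faces the slide's pointer across a 3 mm gap. Axes as the jig's. It is set anew each time, at x = 22 to 62 mm in the jig's frame (slide travel 60 to 100 mm). The slide is at the mark when both tips have the same x in the jig's frame.
- horseshoe_bar: bystander: loose flat rusty iron bar, 22 x 130 x 10 mm; origin under its centre, y along it. Leave it alone.
- wood_wedge: bystander: loose wooden wedge, 32 x 102 x 29 mm; origin under its centre. Leave it alone.
- coach_bolt_3: bystander: loose coach bolt with nut, 75 mm long; origin under its centre. Leave it alone.
- spanner: bystander: loose double open spanner, 34 x 167 x 7 mm; origin under its centre. Leave it alone.

How it is judged:
By the outcome, as a careful person would: the job done as asked, in the order asked, and still so for the second after the job is handed in, while the arm keeps its last pose, push and grip.
It also fails if it takes over 58 s, if anything falls off the work surface, if the arm or the gripper's body presses on something with over 40 N, if the wrist force passes 120 N, or if a joint passes its speed limit or range.

### The arm

A 7-joint arm with a two-finger parallel gripper is mounted at the origin on a cart in front of the work surface, level with it; the furniture and walls round the work are solid. World frame = base frame: x ahead of the robot, y to its left, z up, the work surface at z = 0. Lengths are in m, angles in rad, forces in N, time in s.
With the tool pointing down it reaches from about 0.425 to 1.025 m from the base axis. Payload 3.6 kg.
Tool frame: the origin (TCP) lies at the very end of the fingers, on their centre line; the grasp point (between the pads) lies 19 mm behind it; z points along the fingers, y is the line along which they close (so a half turn about z gives the same grasp; the last joint's range is limited). The gripper opens to 85 mm and grips with 20 to 120 N. Pads are 22 mm wide; open, the fingers measure 114 mm over their backs; the gripper's body (76 mm by 85 mm) begins 54 mm behind the grasp point. The pads swing forward as they close: fully open they stand 13 mm farther back than shut.
Start: joints at [1.175, 0.591, 0.048, 1.609, -0.033, 0.943, -0.034], TCP at [0.215, -0.692, 0.202] pointing down, gripper open.
Joint ranges: [-2.69, 2.69], [-0.47, 2.24], [-1.27, 1.36], [0.19, 2.51], [-1.53, 4.68], [0.08, 2.07], [-3.09, 3.09]. Speed limits (rad/s): [2.57, 2.57, 3.14, 3.14, 3.14, 3.14, 3.14].

### API

Orientations are given as a unit quaternion [w, x, y, z].
In Python, from cell import robot gives the robot as it stands.
- The arm moves only by the shell command python3 -m pendant 'ROWS' [FORCE]. ROWS is a JSON object whose one key "targets" holds a list that holds one entry, the list of rows, each a list of 7 numbers: the turn, a rotation vector about the tool's x, y, z in degrees, then the shift along the tool's x, y, z in units of 25 mm (1.0 is 25 mm), then the closure, from 0 (fully open) to 1 (shut). In form: {"targets": [[[rx, ry, rz, dx, dy, dz, fingers], ...]]}. A call has 1 to 8 rows; each row shifts and turns the commanded pose from where the row before left it, along the tool's axes as they then stand; what a row does not reach is not made up. A row lasts 1/12 s, in which the tool goes at most 41.7 mm and 7.16 degrees, less where a joint would pass 70% of its speed; a pose out of reach is approached as far as the arm can. A call is refused whole if a number of a shift passes 1 or a number of a turn 7.16, either way. A call with a gripper value outside its range is refused whole. The fingers move at their own pace and stop on an object; FORCE is the grip in N (left out, the last holds). Time passes only in rows, so rows that do not move let the fingers close. It gives the time, the measured TCP pose, the force, the opening and the grip force at its end, in the units of the state.
- robot.state(): the state, without advancing time (a new reading comes with each control period).
- robot.get_image(name): name is "side" or "top" or "wrist"; returns (picture, depth): 400x640x3 uint8, red, green, blue; 400x640 float32, m along the optical axis (not along the pixel's ray), 0 where there is no reading.
- robot.camera_params(name): a dict with "vfov" (degrees; the focal length in pixels is half the picture's height over the tangent of half this angle, whatever the lens; pixels are square), "cx", "cy" (the principal point, pixels), "R" (3x3) and "t" (3): a world point X has camera coordinates R X + t; the wrist camera has in their place "tool_from_camera" (4x4, takes a point from camera to tool coordinates, whose origin is the TCP and whose axes are the flange's). Camera axes: x right, y down, z forward; pixel columns grow to the right and rows downward; lengths in m; the calibration is good to about 2 mm. A picture is of the moment at which its call begins: read the wrist's pose just before it. camera_params takes no time and is no camera call.
- robot.sign_off(): hands the job in; it is judged then, once.
Trained networks look in the newest picture that a camera, given by its name, has taken for a name from the list of things; names that differ only in an ending like _2 or _b are one class to them, and where a whole thing is asked for, a point or a joint stands for the part that bears it (a point fixed in the world has none). Each returns a list of dicts, best first, with "p" (0 to 1); they miss things now and then, are a little off and sometimes report something else, mostly with a low value. They report only what shows in the picture. A call takes as long as a camera call.
- robot.search_frame(camera, query): "point" ([x, y, z] in m, in world coordinates, good to about 4 mm: the middle of the surface that is visible of it).
- robot.regions_of(camera, query): "mask" (400x640 bool, what is visible of it).
- robot.spot_point(camera, query): "point" ([x, y, z] in m, in world coordinates, good to about 4 mm: a listed point, or the origin of a listed thing).
The state is a dict: "clock": time; "q": joint angles; "dq": joint speeds; "joint_efforts": joint torques, N m; "ee_pos": TCP position; "ee_rot": TCP orientation; "force": force on the tool from outside, world axes, zero at the start; "wrist_torque": the same for the moment, N m; "finger_gap": opening from 0.0 (shut) to 1.0 (fully open); "gripper_force": force on a finger pad.
Only numpy, scipy, OpenCV 4.12 (cv2) and the standard library are available. Lean on these libraries where they do the work, as an engineer would, in place of code of your own. Each camera call takes 0.05 s, during which the arm holds its last target. There are 200 camera calls.

## Working session

There is one attempt and no reset: what is moved stays moved. The work goes in short steps, Python scripts to look and compute and a shell command to move; the robot and the scene stay as the last step left them, time stands still between calls to the robot, and variables do not carry over. Pictures are saved under pics/ and viewed, at most 10 in all, crops included, and the job is handed in when it is done.

```bash
mkdir -p pics; ls; cat > h.py <<'E'
import numpy as np, cv2
from cell import robot
def f(c): return 200/np.tan(np.radians(c['vfov'])/2)
def cam(name):
    c=robot.camera_params(name)
    if 'R' in c: return c,np.array(c['R']),np.array(c['t'])
    from scipy.spatial.transform import Rotation as Ro
    s=robot.state(); w=s['ee_rot']; R=Ro.from_quat([w[1],w[2],w[3],w[0]]).as_matrix()
    T=np.eye(4);T[:3,:3]=R;T[:3,3]=s['ee_pos']; M=np.linalg.inv(T@np.array(c['tool_from_camera']))
    return c,M[:3,:3],M[:3,3]
def cloud(name):
    c,R,t=cam(name); im,d=robot.get_image(name)
    v,u=np.mgrid[:400,:640]; k=f(c)
    P=np.stack([(u-c['cx'])/k*d,(v-c['cy'])/k*d,d],-1)
    return im,d,(P-t)@R
def ray(cp,u,v,z):
    c,R,t=cp; k=f(c); dr=R.T@np.array([(u-c['cx'])/k,(v-c['cy'])/k,1]); o=-R.T@t
    return o+dr*(z-o[2])/dr[2]
def proj(cp,X):
    c,R,t=cp; p=R@np.array(X)+t; return f(c)*p[:2]/p[2]+[c['cx'],c['cy']]
E
python3 - <<'E'
from h import *
for n in ['top','side']:
    im,d,W=cloud(n); cv2.imwrite(f'pics/{n}0.png',im[...,::-1]); print(n,robot.camera_params(n))
    for q in ['oak_stick','jig','bush_slide','horseshoe_bar','wood_wedge','coach_bolt_3','spanner','pocket_floor','handle_grip','slide_pointer','tab_tip']:
        print(q,[(np.round(x['point'],3).tolist(),round(x['p'],2)) for x in robot.spot_point(n,q)][:2])
print(robot.state())
E
```

```text
pics
top {'vfov': 56.284668783556185, 'cx': 325.62446963955244, 'cy': 200.1190774949999, 'R': array([[ 0.02646151, -0.99953806,  0.01494811],
       [-0.98105096, -0.02883735, -0.19159179],
       [ 0.19193435, -0.00959505, -0.98136086]]), 't': array([0.04540352, 0.5633998 , 1.11265446])}
oak_stick [([0.634, -0.218, -0.003], 0.64)]
jig [([0.498, 0.118, -0.001], 0.59), ([0.552, 0.024, 0.036], 0.19)]
bush_slide [([0.625, 0.109, 0.009], 0.67)]
horseshoe_bar [([0.539, 0.366, -0.002], 0.76)]
wood_wedge [([0.737, -0.165, -0.001], 0.65)]
coach_bolt_3 []
spanner [([0.67, 0.37, 0.001], 0.65)]
pocket_floor [([0.502, 0.112, 0.014], 0.75), ([0.613, 0.02, 0.038], 0.46)]
handle_grip [([0.646, 0.102, 0.076], 0.81)]
slide_pointer [([0.614, 0.021, 0.038], 0.83), ([0.634, -0.217, -0.001], 0.23)]
tab_tip []
side {'vfov': 56.2098026761579, 'cx': 327.312944312977, 'cy': 198.99354516062627, 'R': array([[-0.9370459 , -0.34846633,  0.02271986],
       [-0.2107363 ,  0.51240428, -0.83248547],
       [ 0.2784514 , -0.784865  , -0.55358084]]), 't': array([0.55584046, 0.14901114, 0.8717192 ])}
oak_stick [([0.63
[... 615 characters left out ...]
1.2, 'q': array([ 1.17550583,  0.59117529,  0.04839537,  1.60847648, -0.03330481,
        0.94267049, -0.03370617]), 'dq': array([ 0.00017564,  0.00048   , -0.00117943, -0.00051792,  0.0019363 ,
        0.00078685, -0.00022171]), 'joint_efforts': array([ 5.28975033e-04, -5.48646927e+01,  1.54615302e+00, -1.98535824e+01,
        9.29057045e-03,  1.51555538e-03,  1.87672640e-05]), 'ee_pos': array([ 0.21550871, -0.69226001,  0.202429  ]), 'ee_rot': array([ 3.92041838e-05,  9.88634755e-01,  1.50337356e-01, -1.62181862e-06]), 'force': array([ 0.55333512,  0.79997242, -0.97325133]), 'wrist_torque': array([0.00069428, 0.05768296, 0.05663199]), 'gripper_force': 0.0, 'finger_gap': 0.9990756000800985}
```

View pics/top0.png

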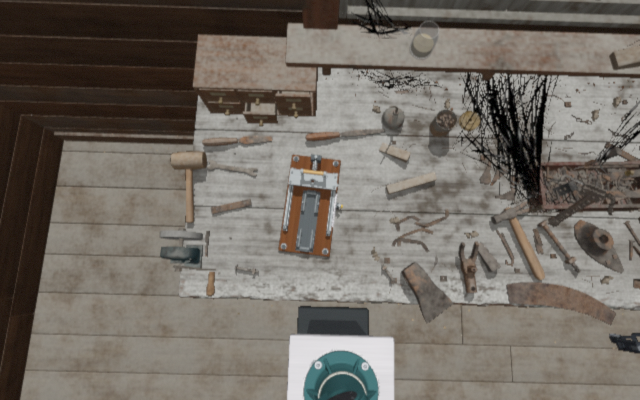

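View pics/side0.png

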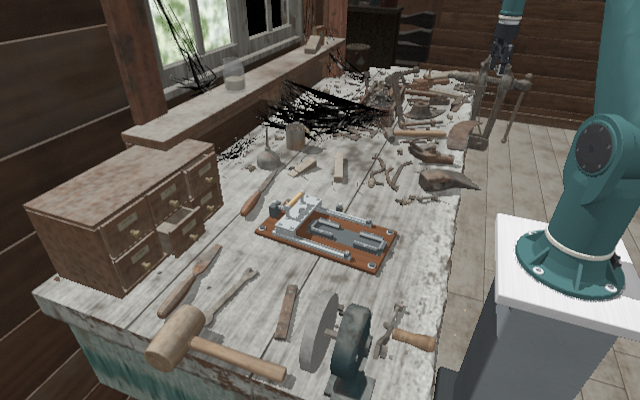

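The top view shows the stick at about px (410,185), the wedge at (397,152) and the jig at (310,205), with its tab at about (338,208). The side view agrees: jig at (325,235), handle at (297,198). Next I'll measure the yaws.

```bash
cat >> h.py <<'E'
def rect(name,q,zlo,zhi):
    im,d,W=cloud(name); r=robot.regions_of(name,q)
    if not r: return None
    m=r[0]['mask']&(d>0)&(W[...,2]>zlo)&(W[...,2]<zhi); p=W[m]
    (c,s,a)=cv2.minAreaRect((p[:,:2]*1000).astype(np.float32))
    e=p[:,:2]-p[:,:2].mean(0); ax=np.linalg.svd(e,full_matrices=False)[2][0]
    return round(r[0]['p'],2),m.sum(),np.round(c,1),np.round(s,1),round(a,1),'pca',round(np.degrees(np.arctan2(ax[1],ax[0])),1),np.round(p.mean(0),4)
E
python3 - <<'E'
from h import *
for n in ['top','side']:
    print(n,'stick',rect(n,'oak_stick',.014,.03)); print(n,'jig board',rect(n,'jig',.006,.017)); print(n,'slide',rect(n,'bush_slide',.04,.052)); print(n,'wedge',rect(n,'wood_wedge',.005,.04))
print(np.round(robot.camera_params('wrist')['tool_from_camera'],3).tolist(),robot.camera_params('wrist')['vfov'])
s=robot.state();print(s['clock'])
E
```

```text
top stick (0.89, np.int64(409), array([ 634.8, -215.6]), array([ 27.9, 166. ]), 17.8, 'pca', np.float64(-71.8), array([ 0.6331, -0.2131,  0.0209]))
top jig board (0.65, np.int64(3123), array([555.9, 111.4]), array([164.1, 319.6]), 84.6, 'pca', np.float64(174.6), array([0.5333, 0.1123, 0.0113]))
top slide (0.76, np.int64(599), array([628.9, 104.3]), array([151.4,  51. ]), 83.2, 'pca', np.float64(-95.5), array([0.6273, 0.1056, 0.0461]))
top wedge (0.7, np.int64(280), array([ 739.9, -163. ]), array([99.2, 33.6]), 66.6, 'pca', np.float64(63.7), array([ 0.7359, -0.1673,  0.0168]))
side stick (0.73, np.int64(217), array([ 636.6, -215.1]), array([ 25.3, 165.5]), 18.6, 'pca', np.float64(107.7), array([ 0.6329, -0.2058,  0.0227]))
side jig board (0.75, np.int64(3273), array([555.9, 110.6]), array([166.5, 319. ]), 84.5, 'pca', np.float64(180.0), array([0.5247, 0.1297, 0.0128]))
side slide (0.61, np.int64(748), array([632.5, 101.6]), array([158.,  54.]), 84.7, 'pca', np.float64(83.7), array([0.6288, 0.1124, 0.0472]))
side wedge (0.77, np.int64(249), array([ 740.7, -163.7]), array([96.3, 35.6]), 67.4, 'pca', np.float64(62.4), array([ 0.7348, -0.1669,  0.0172]))
[[0.001, -0.957, -0.291, 0.074], [1.0, 0.001, 0.001, 0.0], [-0.001, -0.291, 0.957, -0.172], [0.0, 0.0, 0.0, 1.0]] 58.98077665659272
2.0
```

```bash
python3 -m pendant '{"targets": [[[0,0,0,0.9,-0.55,0,0],[0,0,0,0.9,-0.55,0,0],[0,0,0,0.9,-0.55,0,0],[0,0,0,0.9,-0.55,0,0],[0,0,0,0.9,-0.55,0,0],[0,0,0,0.9,-0.55,0,0],[0,0,0,0.9,-0.55,0,0],[0,0,0,0.9,-0.55,0,0]]]}'; python3 -c "
from cell import robot
print(robot.state()['q'])"
```

```text
clock: 2.67
ee_pos: [0.3554, -0.5327, 0.2026]
ee_rot: [0.0, 0.989, 0.15, 0.0]
force: [0.4, 0.1, 0.0]
finger_gap: 1.0
gripper_force: 0.0
[ 0.88696968  0.48334756  0.03501485  1.80968632 -0.02166776  0.84863124
 -0.33675056]
```

```bash
python3 -m pendant '{"targets": [[[0,0,0,0.9,-0.55,0,0],[0,0,0,0.9,-0.55,0,0],[0,0,0,0.9,-0.55,0,0],[0,0,0,0.9,-0.55,0,0],[0,0,0,0.9,-0.55,0,0],[0,0,0,0.9,-0.55,0,0],[0,0,0,0.9,-0.55,0,0],[0,0,0,0.9,-0.55,0,0]]]}' >/dev/null; python3 -m pendant '{"targets": [[[0,0,0,0.9,-0.55,0,0],[0,0,0,0.9,-0.55,0,0],[0,0,0,0.9,-0.55,0,0],[0,0,0,0.9,-0.55,0,0],[0,0,0,0.9,-0.55,0,0],[0,0,0,0.9,-0.55,0,0],[0,0,0,0.9,-0.55,0,0],[0,0,0,0.9,-0.55,0,0]]]}'; python3 -m pendant '{"targets": [[[0,0,-7,0,0,0,0],[0,0,-7,0,0,0,0],[0,0,-7,0,0,0,0],[0,0,-7,0,0,0,0],[0,0,-7,0,0,0,0],[0,0,-7,0,0,0,0],[0,0,-7,0,0,0,0],[0,0,-7,0,0,0,0]]]}' >/dev/null;  python3 -m pendant '{"targets": [[[0,0,-7,0,0,0,0],[0,0,-7,0,0,0,0],[0,0,-7,0,0,0,0],[0,0,-7,0,0,0,0],[0,0,-7,0,0,0,0],[0,0,0,0,0,0,0]]]}'
cat >> h.py <<'E'
def yaw():
    w=robot.state()['ee_rot']; return np.degrees(2*np.arctan2(w[2],w[1]))
def to(x,y,th,z=None):
    s=robot.state(); a=np.radians(yaw()); p=s['ee_pos']; v=np.array([x-p[0],y-p[1]])
    print('q',np.round(s['q'],2),'yaw',yaw(),'units dx',v@[np.cos(a),np.sin(a)]/.025,'dy',v@[np.sin(a),-np.cos(a)]/.025,'rz',-(th-yaw()), 'dz',None if z is None else (p[2]-z)/.025)
E
python3 - <<'E'
from h import *
im,d,W=cloud('wrist'); cv2.imwrite('pics/w1.png',im[...,::-1])
print(rect('wrist','oak_stick',.014,.03)); to(.635,-.2155,108,.002)
E
```

```text
clock: 4.0
ee_pos: [0.6338, -0.2156, 0.2025]
ee_rot: [0.0, 0.989, 0.15, 0.0]
force: [1.0, -0.1, -0.2]
finger_gap: 1.002
gripper_force: 0.0
clock: 5.17
ee_pos: [0.6329, -0.217, 0.2023]
ee_rot: [-0.0, 0.585, 0.811, 0.0]
force: [0.4, 0.0, -0.2]
finger_gap: 1.003
gripper_force: 0.0
(0.61, np.int64(4291), array([ 635.9, -218.4]), array([ 27.8, 164.4]), 18.4, 'pca', np.float64(108.4), array([ 0.6339, -0.2127,  0.0215]))
q [ 0.54  0.55 -0.42  1.73  0.27  0.92  0.33] yaw 108.11415623823164 units dx 0.025478903196082155 dy 0.09514136805680232 rz 0.11415623823164367 dz 8.01597689766001
```

View pics/w1.png

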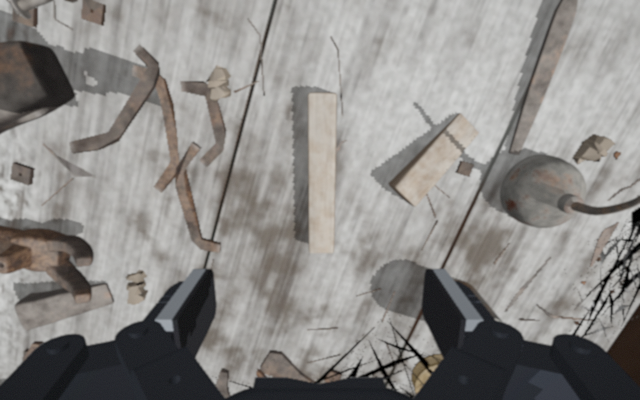

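```bash
python3 -m pendant '{"targets": [[[0,0,0,0,0.13,0.9,0.4],[0,0,0,0,0,0.9,0.4],[0,0,0,0,0,0.9,0.4],[0,0,0,0,0,0.9,0.4],[0,0,0,0,0,0.9,0.4],[0,0,0,0,0,0.9,0.4],[0,0,0,0,0,0.9,0.4],[0,0,0,0,0,0.9,0.4]]]}'; python3 -m pendant '{"targets": [[[0,0,0,0,0,0.4,0.4],[0,0,0,0,0,0.35,0.4],[0,0,0,0,0,0,0.4],[0,0,0,0,0,0,0.4]]]}' ; python3 -m pendant '{"targets": [[[0,0,0,0,0,0,1],[0,0,0,0,0,0,1],[0,0,0,0,0,0,1],[0,0,0,0,0,0,1],[0,0,0,0,0,0,1],[0,0,0,0,0,0,1],[0,0,0,0,0,0,1],[0,0,0,0,0,0,1]]]}' 50; python3 -c "
from h import *
to(.6355,-.217,108,.002)"
```

```text
clock: 5.98
ee_pos: [0.6364, -0.2157, 0.0215]
ee_rot: [0.0, 0.587, 0.81, -0.0]
force: [0.3, -0.8, -0.3]
finger_gap: 0.603
gripper_force: 0.0
clock: 6.32
ee_pos: [0.6366, -0.2156, 0.0041]
ee_rot: [0.0, 0.586, 0.81, 0.0]
force: [0.2, -0.9, 0.6]
finger_gap: 0.6
gripper_force: 0.0
clock: 6.98
ee_pos: [0.6361, -0.2156, 0.0037]
ee_rot: [-0.0, 0.586, 0.81, -0.0]
force: [0.8, 0.1, 0.2]
finger_gap: -0.001
gripper_force: 0.0
q [ 0.46  0.79 -0.31  1.83  0.4   0.58  0.22] yaw 108.28884760276377 units dx -0.044419130325430725 dy -0.03823203572232533 rz 0.28884760276376653 dz 0.06703498003247856
```

```bash
python3 - <<'E'
from h import *
im,d,W=cloud('wrist'); cv2.imwrite('pics/w2.png',im[...,::-1])
print(rect('wrist','oak_stick',.014,.03)); im,d,W=cloud('top');print(rect('top','oak_stick',.0,.06)); print(robot.state())
E
```

```text
(0.88, np.int64(11296), array([ 633.9, -211.6]), array([ 28. , 151.9]), 18.3, 'pca', np.float64(108.4), array([ 0.6228, -0.1777,  0.0214]))
(0.71, np.int64(251), array([ 636.8, -214.3]), array([ 33.5, 164.7]), 18.5, 'pca', np.float64(104.8), array([ 0.6212, -0.1791,  0.0192]))
{'clock': 7.2833, 'q': array([ 0.46488815,  0.78954978, -0.30891964,  1.82903758,  0.40171918,
        0.58490372,  0.22276084]), 'dq': array([-0.00208839, -0.00023458,  0.00023266, -0.00048391, -0.00126378,
        0.00151064,  0.00037879]), 'joint_efforts': array([ 3.36776226e-03, -5.65237319e+01, -4.05079454e+00, -1.24724615e+01,
        6.08335264e-03,  1.79580322e-03, -5.43838468e-06]), 'ee_pos': array([ 0.63604351, -0.21557205,  0.00357374]), 'ee_rot': array([-5.09049313e-05,  5.85678406e-01,  8.10543522e-01, -2.44184289e-05]), 'force': array([0.51646207, 0.15885045, 0.89017231]), 'wrist_torque': array([-0.03037898,  0.02119789, -0.00216212]), 'gripper_force': 0.0, 'finger_gap': -0.0006521227821607768}
```

View pics/w2.png

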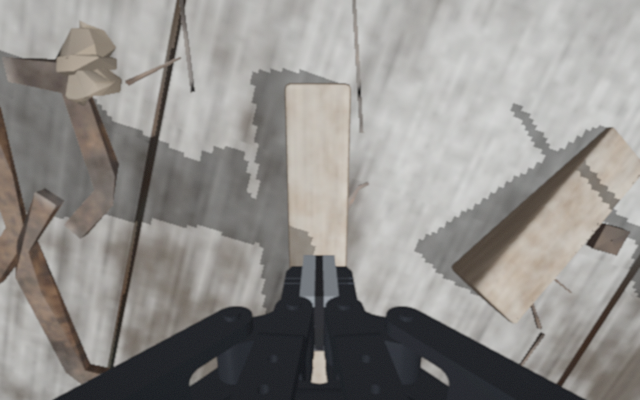

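Fingers are shut, apparently on top of the stick (tips at px (320,258)), not around it. I'll check the tip depth against the reported TCP.

```bash
python3 - <<'E'
from h import *
cp=cam('wrist'); im,d,W=cloud('wrist')
print('TCP px',proj(cp,robot.state()['ee_pos']))
for v in (100,200,240,252,257,260,265,275,290,300,365): print(v,[(u,np.round(W[v,u],3).tolist(),round(float(d[v,u]),3)) for u in (312,328)])
print('bench',np.round(W[100,480],3))
r=robot.state()['ee_rot'];print(r)
im,d,W=cloud('side'); cs=cam('side'); p=proj(cs,robot.state()['ee_pos']); print(p)
x,y=p.astype(int); cv2.imwrite('pics/s2.png',cv2.resize(im[y-60:y+40,x-70:x+70,::-1],None,fx=5,fy=5,interpolation=cv2.INTER_CUBIC))
E
```

```text
TCP px [318.88924704 246.57326519]
100 [(312, [0.61, -0.147, 0.023], 0.146), (328, [0.616, -0.144, 0.021], 0.147)]
200 [(312, [0.624, -0.188, 0.021], 0.16), (328, [0.613, -0.146, 0.175], 0.0)]
240 [(312, [0.63, -0.206, 0.022], 0.165), (328, [0.637, -0.203, 0.022], 0.164)]
252 [(312, [0.632, -0.213, 0.02], 0.169), (328, [0.639, -0.21, 0.021], 0.168)]
257 [(312, [0.63, -0.207, 0.038], 0.149), (328, [0.636, -0.204, 0.039], 0.149)]
260 [(312, [0.63, -0.206, 0.042], 0.145), (328, [0.636, -0.205, 0.041], 0.147)]
265 [(312, [0.63, -0.206, 0.047], 0.141), (328, [0.636, -0.204, 0.047], 0.141)]
275 [(312, [0.63, -0.206, 0.055], 0.134), (328, [0.636, -0.205, 0.055], 0.134)]
290 [(312, [0.63, -0.206, 0.067], 0.122), (328, [0.636, -0.204, 0.067], 0.122)]
300 [(312, [0.631, -0.207, 0.071], 0.118), (328, [0.635, -0.203, 0.075], 0.114)]
365 [(312, [0.637, -0.225, 0.079], 0.116), (328, [0.641, -0.222, 0.081], 0.114)]
bench [ 0.686 -0.121 -0.001]
[-3.82459909e-05  5.85707973e-01  8.10522158e-01 -7.28324408e-06]
[338.10272324 168.65602097]
```

View pics/s2.png

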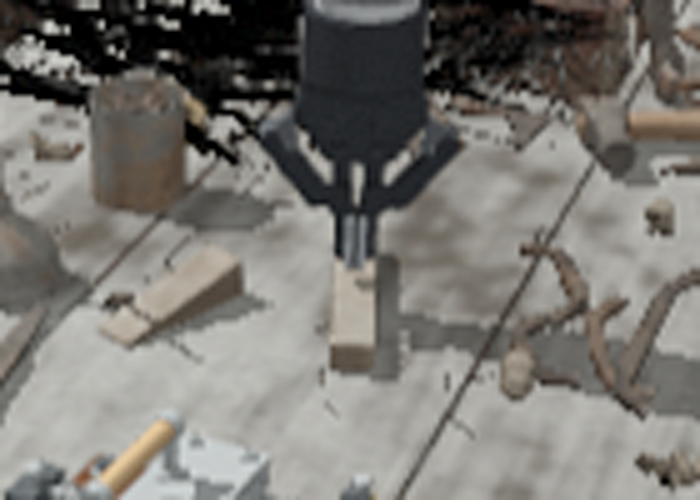

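The tips truly stand at z ≈ 0.036, about 33 mm behind the reported TCP; the depth and the side view agree, and there is no contact force. I'll rely on that measurement: open, then descend in steps while watching the force.

```bash
python3 -m pendant '{"targets": [[[0,0,0,0,0,0,0.4],[0,0,0,0,0,0,0.4],[0,0,0,0,0,0,0.4],[0,0,0,0,0,0,0.4],[0,0,0,0,0,0.3,0.4],[0,0,0,0,0,0.2,0.4],[0,0,0,0,0,0,0.4]]]}'; python3 - <<'E'
from h import *
im,d,W=cloud('wrist'); z0=robot.state()['ee_pos']
# finger points: nearer than TCP plane in camera, above stick
m=(d>0)&(W[...,2]<.08)&(W[...,2]>.024)
for lo,hi in ((150,318),(322,480)):
    mm=m.copy(); mm[:,:lo]=0; mm[:,hi:]=0; p=W[mm]; print(len(p),p[:,2].min() if len(p) else 0, np.percentile(p[:,2],2) if len(p) else 0, p.mean(0) if len(p) else 0)
print(z0)
cv2.imwrite('pics/w3.png',im[...,::-1])
E
```

```text
clock: 7.97
ee_pos: [0.6348, -0.2154, -0.0104]
ee_rot: [-0.001, 0.586, 0.811, -0.001]
force: [-0.3, -0.1, -0.2]
finger_gap: 0.6
gripper_force: 0.0
6947 0.024013339447717927 0.028426113128331966 [ 0.59952818 -0.2216928   0.06362923]
6307 0.02400875209937339 0.027992319617744704 [ 0.66587642 -0.19949526  0.06206587]
[ 0.63509745 -0.21541324 -0.01000413]
```

View pics/w3.png

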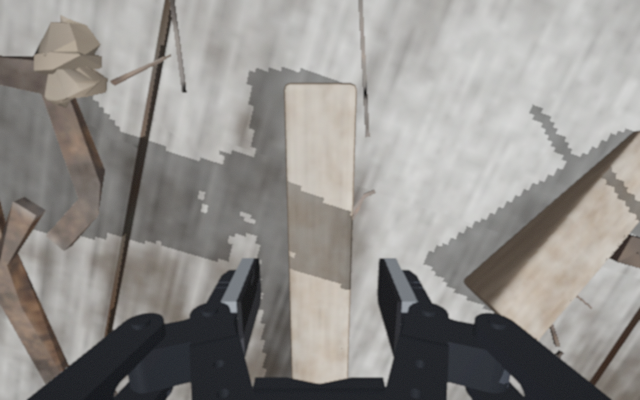

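The stick (px 320) sits centred between the fingers (260 and 378). Now to go lower.

```bash
python3 -m pendant '{"targets": [[[0,0,0,0,0,0.25,0.4],[0,0,0,0,0,0.2,0.4],[0,0,0,0,0,0.2,0.4],[0,0,0,0,0,0,0.4]]]}';python3 -m pendant '{"targets": [[[0,0,0,0,0,0.2,0.4],[0,0,0,0,0,0,0.4],[0,0,0,0,0,0,0.4]]]}'; python3 -m pendant '{"targets": [[[0,0,0,0,0,0,1],[0,0,0,0,0,0,1],[0,0,0,0,0,0,1],[0,0,0,0,0,0,1],[0,0,0,0,0,0,1],[0,0,0,0,0,0,1],[0,0,0,0,0,0,1],[0,0,0,0,0,0,1]]]}' 50
```

```text
clock: 8.35
ee_pos: [0.6351, -0.2154, -0.0265]
ee_rot: [-0.001, 0.586, 0.811, -0.0]
force: [-1.0, -0.7, 0.4]
finger_gap: 0.598
gripper_force: 0.0
clock: 8.6
ee_pos: [0.6359, -0.2155, -0.0304]
ee_rot: [-0.0, 0.586, 0.811, -0.0]
force: [0.8, 0.2, 0.3]
finger_gap: 0.607
gripper_force: 0.0
clock: 9.27
ee_pos: [0.6372, -0.2158, -0.0289]
ee_rot: [0.001, 0.586, 0.811, 0.0]
force: [-1.1, 0.3, 5.6]
finger_gap: 0.315
gripper_force: 52.8
```

```bash
python3 -m pendant '{"targets": [[[0,0,0,0,0,-0.3,1],[0,0,0,0,0,-0.7,1],[0,0,0,0,0,-0.9,1],[0,0,0,0,0,-0.9,1],[0,0,0,0,0,-0.9,1],[0,0,0,0,0,-0.9,1],[0,0,0,0,0,-0.7,1],[0,0,0,0,0,0,1]]]}'; python3 -m pendant '{"targets": [[[0,0,0,0.5,-0.06,0,1],[0,0,0,0.9,-0.06,0,1],[0,0,0,0.9,-0.06,0,1],[0,0,0,0.9,-0.06,0,1],[0,0,0,0.9,-0.06,0,1],[0,0,0,0.9,-0.06,0,1],[0,0,0,0.9,-0.06,0,1],[0,0,0,0.9,-0.06,0,1]]]}' >/dev/null; python3 -m pendant '{"targets": [[[0,0,0,0.9,-0.06,0,1],[0,0,0,0.9,-0.06,0,1],[0,0,0,0.9,-0.06,0,1],[0,0,0,0.9,-0.06,0,1],[0,0,0,0.9,-0.06,0,1],[0,0,0,0.9,-0.06,0,1],[0,0,0,0.9,-0.06,0,1],[0,0,0,0.9,-0.06,0,1]]]}';python3 -m pendant '{"targets": [[[0,0,-3,0.3,0,0,1],[0,0,-6,0,0,0,1],[0,0,-6,0,0,0,1],[0,0,-6,0,0,0,1],[0,0,-6,0,0,0,1],[0,0,-6,0,0,0,1],[0,0,-6,0,0,0,1],[0,0,-6,0,0,0,1]]]}';python3 -m pendant '{"targets": [[[0,0,-6,0,0,0,1],[0,0,-6,0,0,0,1],[0,0,-6,0,0,0,1],[0,0,-3,0,0,0,1],[0,0,0,0,0,0,1],[0,0,0,0,0,0,1]]]}'; python3 - <<'E'
from h import *
to(.5011,.1162,174.6,0)
im,d,W=cloud('wrist'); cv2.imwrite('pics/w4.png',im[...,::-1])
pr=lambda n,q:print(n,q,[(np.round(x['point'],3).tolist(),round(x['p'],2)) for x in robot.spot_point(n,q)][:2])
for q in ('tab_tip','slide_pointer','handle_grip','pocket_floor','oak_stick'): pr('wrist',q)
robot.get_image('top')
for q in ('oak_stick','tab_tip','slide_pointer'): pr('top',q)
print(rect('top','oak_stick',.14,.22));print(rect('side','oak_stick',.165,.22)); robot.get_image('side'); pr('side','tab_tip')
E
```

```text
clock: 9.93
ee_pos: [0.6388, -0.2161, 0.1067]
ee_rot: [0.003, 0.586, 0.81, 0.001]
force: [0.5, -0.0, 0.4]
finger_gap: 0.317
gripper_force: 50.6
clock: 11.27
ee_pos: [0.5004, 0.1101, 0.101]
ee_rot: [-0.001, 0.585, 0.811, -0.001]
force: [1.1, -0.4, 0.1]
finger_gap: 0.322
gripper_force: 50.6
clock: 11.93
ee_pos: [0.4986, 0.1163, 0.101]
ee_rot: [-0.002, 0.228, 0.974, -0.001]
force: [-0.3, -0.1, -0.3]
finger_gap: 0.316
gripper_force: 50.6
clock: 12.43
ee_pos: [0.4993, 0.1162, 0.1013]
ee_rot: [-0.001, 0.05, 0.999, -0.0]
force: [-0.1, -0.3, -1.3]
finger_gap: 0.317
gripper_force: 50.6
q [ 0.18  0.56 -0.67  2.14  0.59  0.63  0.56] yaw 174.25098912227566 units dx -0.07358425294828365 dy 0.006937221412318256 rz -0.34901087772433925 dz 4.053099283534869
wrist tab_tip [([0.551, 0.028, 0.036], 0.71)]
wrist slide_pointer []
wrist handle_grip [([0.54, 0.368, 0.0], 0.43)]
wrist pocket_floor []
wrist oak_stick [([0.501, 0.114, 0.128], 0.68)]
top oak_stick [([0.498, 0.118, 0.129], 0.74)]
top tab_tip []
top slide_pointer [([0.615, 0.024, 0.041], 0.49)]
(0.7, np.int64(187), array([448.8, 122.9]), array([26.1, 58.6]), 86.5, 'pca', np.float64(174.9), array([0.4477, 0.1223, 0.1522]))h.py:26: RuntimeWarning: Mean of empty slice.
  e=p[:,:2]-p[:,:2].mean(0); ax=np.linalg.svd(e,full_matrices=False)[2][0]
  ret = um.true_divide(
Traceback (most recent call last):
  File "h.py", line 26, in rect
    e=p[:,:2]-p[:,:2].mean(0); ax=np.linalg.svd(e,full_matrices=False)[2][0]
                                  ~~~~~~~~~~~~~~~~~~~~~~~~~~~~~~~~~~~~~~~^^^
IndexError: index 0 is out of bounds for axis 0 with size 0
```

View pics/w4.png

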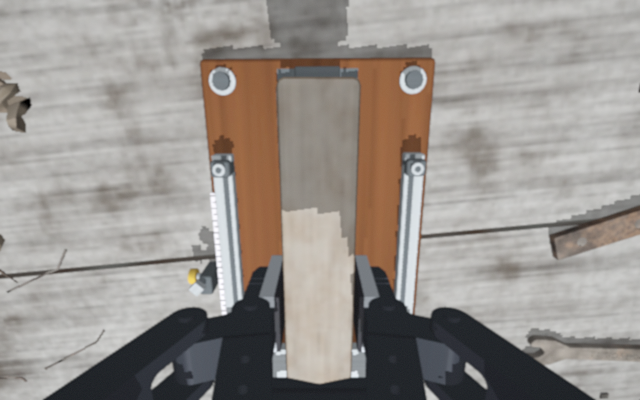

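The wrist view shows the stick top held over the pocket, its near end at row 77 and its sides at columns 278 and 358. The tab with its brass screw is at (200,278). Now the relative alignment.

```bash
cat >> h.py <<'E'
def injig(P,o=(.5011,.1162),a=-5.4):
    a=np.radians(a); q=P[...,:2]-np.array(o); return np.stack([q@[np.cos(a),np.sin(a)],q@[-np.sin(a),np.cos(a)],P[...,2]],-1)*1000
E
python3 - <<'E'
from h import *
im,d,W=cloud('wrist'); J=injig(W); ok=d>0
v,u=np.mgrid[:400,:640]
s=ok&(J[...,2]>135)&(J[...,2]<170)&(v<250)&(u>260)&(u<380); p=J[s]
print('stick z fit', np.round(np.linalg.lstsq(np.c_[p[:,:2],np.ones(len(p))],p[:,2],rcond=None)[0],4), 'xmin',np.percentile(p[:,0],[.3,1]),'n',len(p))
def edges(p,bins):
    L=[];
    for a,b in zip(bins[:-1],bins[1:]):
        k=p[(p[:,0]>a)&(p[:,0]<b)]
        if len(k)>20: L.append(((a+b)/2,k[:,1].min(),k[:,1].max()))
    L=np.array(L); print(np.round(L,1).tolist()); 
    for c in (1,2): print('  slope deg',np.degrees(np.polyfit(L[:,0],L[:,c],1)[0]))
edges(p,np.arange(-78,-20,8))
b=ok&(J[...,2]>6)&(J[...,2]<18)&(abs(J[...,1])<95)&(J[...,0]<0); p=J[b]
print('board near',np.percentile(p[:,0],[.2,.5,1])); edges(p,np.arange(-104,-56,8))
w=ok&(J[...,2]>28)&(J[...,2]<39)&(abs(J[...,1])>55)&(abs(J[...,1])<80)&(v<250); p=J[w]
for sgn in (1,-1):
    k=p[p[:,1]*sgn>0]; print('way',sgn,np.percentile(k[:,1],[2,50,98]),k[:,0].min())
# tab
t=ok&(J[...,1]<-78)&(J[...,1]>-112)&(J[...,0]>0)&(J[...,0]<90)&(J[...,2]>15); k=J[t]; print('tab n',len(k),k.min(0),k.max(0)); top=k[k[:,2]>32]; print(top.mean(0),top[top[:,1].argsort()[-8:]].round(1).tolist())
E
```

```text
stick z fit [ 8.000000e-04 -1.400000e-02  1.527832e+02] xmin [-81.1165906  -80.73543598] n 13623
[[-74.0, -14.3, 13.9], [-66.0, -14.2, 13.8], [-58.0, -14.2, 13.8], [-50.0, -14.4, 13.7], [-42.0, -14.1, 13.8], [-34.0, -14.3, 13.7], [-26.0, -14.3, 13.7]]
  slope deg -0.009910185057396746
  slope deg -0.24614456762547995
board near [-104.06405125 -103.80439406 -103.43274697]
[[-100.0, -83.3, 80.4], [-92.0, -83.5, 80.0], [-84.0, -83.5, 80.5], [-76.0, -83.4, 80.1], [-68.0, -83.5, 80.2]]
  slope deg -0.23523132866733934
  slope deg -0.13896349729280838
way 1 [61.52262083 66.9612585  72.43124926] -35.84181443384192
way -1 [-76.16696508 -69.60398657 -64.13555917] -35.65557983228275
tab n 667 [  51.00990484 -105.78832885   15.03497702] [ 67.18337344 -83.18066543  37.88831472]
[ 58.82363184 -93.31402406  35.59412785] [[59.0, -89.1, 34.5], [60.2, -89.0, 35.3], [59.4, -89.0, 35.2], [59.8, -88.9, 33.0], [58.8, -88.8, 33.3], [59.9, -88.5, 34.3], [59.4, -88.4, 32.1], [60.1, -88.4, 32.5]]
```

```bash
python3 -m pendant '{"targets": [[[0,0,0,0.04,-0.056,0.4,1],[0,0,0,0,0,0.7,1],[0,0,0,0,0,0.8,1],[0,0,0,0,0,0.8,1],[0,0,0,0,0,0.7,1],[0,0,0,0,0,0.4,1],[0,0,0,0,0,0.2,1],[0,0,0,0,0,0,1]]]}'; python3 - <<'E'
from h import *
im,d,W=cloud('wrist'); J=injig(W); ok=d>0
v,u=np.mgrid[:400,:640]
s=ok&(J[...,2]>44)&(J[...,2]<62)&(v<240)&(abs(J[...,1])<25); p=J[s]
print('stick z',np.median(p[:,2]),'x',np.percentile(p[:,0],.5),'y',np.percentile(p[:,1],[.5,99.5]))
b=ok&(J[...,2]>6)&(J[...,2]<16)&(abs(J[...,1])<95)&(J[...,0]<-40); p=J[b]
print('board near',np.percentile(p[:,0],.3),np.percentile(p[:,1],[.3,99.7]),'z',np.median(p[:,2]))
s=ok&(J[...,2]>19)&(J[...,2]<28)&(abs(J[...,1])<40)&(J[...,0]<-30);p=J[s]
print('walls',len(p),p.min(0),p.max(0))
cv2.imwrite('pics/w5.png',im[...,::-1]); to(0,0,174.25)
E
```

```text
clock: 13.85
ee_pos: [0.4992, 0.1149, 0.0014]
ee_rot: [-0.001, 0.05, 0.999, -0.0]
force: [0.0, -0.6, -0.8]
finger_gap: 0.319
gripper_force: 50.6
stick z 51.83879628660766 x -82.73178873583005 y [-15.55101741  11.95737399]
board near -103.97298155491693 [-82.01611418  79.32584262] z 11.555692889165712
walls 9709 [-97.74250205 -29.36891887  19.05881123] [-30.00080219  26.74872182  27.87779056]
q [ 0.03  0.71 -0.48  2.19  0.8   0.43  0.38] yaw 174.3145912680536 units dx 19.43567736282593 dy -6.5635566497433535 rz 0.06459126805359006 dz None
```

View pics/w5.png

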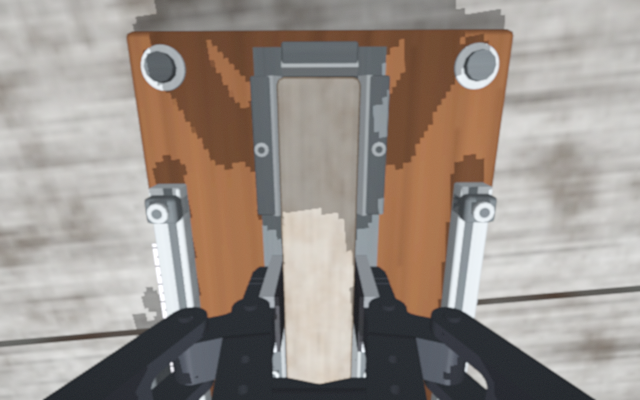

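The stick sits between the walls (columns 278 to 358, inside walls 270 to 365). Lower it slowly.

```bash
python3 -m pendant '{"targets": [[[0,0,0,0,0.016,0.1,1],[0,0,0,0,0,0.15,1],[0,0,0,0,0,0.15,1],[0,0,0,0,0,0.1,1],[0,0,0,0,0,0,1]]]}';python3 -m pendant '{"targets": [[[0,0,0,0,0,0.1,1],[0,0,0,0,0,0.08,1],[0,0,0,0,0,0,1],[0,0,0,0,0,0,1]]]}'; python3 - <<'E'
from h import *
im,d,W=cloud('wrist'); J=injig(W); ok=d>0
v,u=np.mgrid[:400,:640]
s=ok&(J[...,2]>29)&(J[...,2]<48)&(v<230)&(abs(J[...,1])<15)&(J[...,0]>-80); p=J[s]
print('stick z fit',np.round(np.linalg.lstsq(np.c_[p[:,:2],np.ones(len(p))],p[:,2],rcond=None)[0],4))
E
```

```text
clock: 14.32
ee_pos: [0.4998, 0.1152, -0.0104]
ee_rot: [-0.0, 0.05, 0.999, -0.0]
force: [0.0, -0.5, -0.5]
finger_gap: 0.319
gripper_force: 50.6
clock: 14.65
ee_pos: [0.4999, 0.1154, -0.0147]
ee_rot: [-0.0, 0.05, 0.999, -0.0]
force: [-0.6, 0.1, 0.8]
finger_gap: 0.32
gripper_force: 50.6
stick z fit [-1.90000e-03 -1.57000e-02  3.55466e+01]
```

```bash
python3 -m pendant '{"targets": [[[0,0,0,0,0,0.04,1],[0,0,0,0,0,0.04,1],[0,0,0,0,0,0.02,1],[0,0,0,0,0,0,1],[0,0,0,0,0,0,1]]]}';python3 -m pendant '{"targets": [[[0,0,0,0,0,0,0.55],[0,0,0,0,0,0,0.5],[0,0,0,0,0,0,0.45],[0,0,0,0,0,0,0.4],[0,0,0,0,0,0,0.4],[0,0,0,0,0,0,0.4],[0,0,0,0,0,0,0.4]]]}'; python3 - <<'E'
from h import *
im,d,W=cloud('wrist'); J=injig(W); ok=d>0
v,u=np.mgrid[:400,:640]
s=ok&(J[...,2]>29)&(J[...,2]<48)&(v<230)&(abs(J[...,1])<15)&(J[...,0]>-80); p=J[s]
print('stick z fit',np.round(np.linalg.lstsq(np.c_[p[:,:2],np.ones(len(p))],p[:,2],rcond=None)[0],4))
b=ok&(J[...,2]>6)&(J[...,2]<16)&(abs(J[...,1])<95)&(J[...,0]<-40); print('board z',np.median(J[b][:,2]))
E
```

```text
clock: 15.12
ee_pos: [0.5, 0.1154, -0.0169]
ee_rot: [0.0, 0.05, 0.999, -0.0]
force: [-0.2, -0.6, 1.8]
finger_gap: 0.319
gripper_force: 52.3
clock: 15.7
ee_pos: [0.4999, 0.1154, -0.0172]
ee_rot: [-0.0, 0.05, 0.999, -0.0]
force: [-0.2, 0.0, 0.3]
finger_gap: 0.6
gripper_force: 0.0
stick z fit [-8.00000e-04 -1.43000e-02  3.33466e+01]
board z 11.546373389465863
```

Seated: the top is at 33.3 mm and level. Rise, go to the handle and turn.

```bash
python3 -m pendant '{"targets": [[[0,0,0,0,0,-0.2,0.4],[0,0,0,0,0,-0.4,0.4],[0,0,0,0,0,-0.8,0.4],[0,0,0,0,0,-0.9,0.4],[0,0,0,0,0,-0.9,0.4],[0,0,0,0,0,-0.9,0.4],[0,0,0,0,0,-0.9,0.4],[0,0,0,0,0,0,0.4]]]}' ; python3 -m pendant '{"targets": [[[0,0,0,-0.6,0,0,0.4],[0,0,0,-0.9,0,0,0.4],[0,0,0,-0.9,0,0,0.4],[0,0,0,-0.9,0,0,0.4],[0,0,0,-0.9,0,0,0.4],[0,0,0,-0.9,0,0,0.4],[0,0,0,-0.7,0,0,0.4],[0,0,0,0,0,0,0.4]]]}' >/dev/null; python3 -m pendant '{"targets": [[[0,0,4,0,0,0,0.4],[0,0,7,0,0,0,0.4],[0,0,7,0,0,0,0.4],[0,0,7,0,0,0,0.4],[0,0,7,0,0,0,0.4],[0,0,7,0,0,0,0.4],[0,0,7,0,0,0,0.4],[0,0,7,0,0,0,0.4]]]}' >/dev/null;python3 -m pendant '{"targets": [[[0,0,7,0,0,0,0.4],[0,0,7,0,0,0,0.4],[0,0,7,0,0,0,0.4],[0,0,7,0,0,0,0.4],[0,0,7,0,0,0,0.4],[0,0,2,0,0,0,0.4],[0,0,0,0,0,0,0.4],[0,0,0,0,0,0,0.4]]]}'; python3 - <<'E'
from h import *
to(.6442,.1013,84.6,.028)
im,d,W=cloud('wrist'); cv2.imwrite('pics/w6.png',im[...,::-1])
J=injig(W); ok=d>0
print([(np.round(x['point'],3).tolist(),round(x['p'],2)) for x in robot.spot_point('wrist','handle_grip')][:2])
k=J[ok&(J[...,2]>77)&(J[...,2]<86)&(abs(J[...,1])<26)&(abs(J[...,0]-143)<15)]
print('bar',len(k),np.percentile(k,[1,50,99],axis=0).round(1).tolist() if len(k) else 0)
im,d,W=cloud('top'); J=injig(W);ok=d>0
print(rect('top','oak_stick',.028,.04))
E
```

```text
clock: 16.42
ee_pos: [0.5025, 0.1166, 0.1124]
ee_rot: [0.004, 0.05, 0.999, 0.001]
force: [1.0, -0.1, -0.7]
finger_gap: 0.604
gripper_force: 0.0
clock: 18.42
ee_pos: [0.6431, 0.1013, 0.1079]
ee_rot: [-0.0, 0.741, 0.672, -0.0]
force: [0.1, 0.4, -0.8]
finger_gap: 0.599
gripper_force: 0.0
q [-0.05  0.62 -0.26  1.84  0.23  0.71 -0.53] yaw 84.39591307254595 units dx 0.005831380741439863 dy 0.0442687985374608 rz -0.20408692745404267 dz 3.195727373865045
[([0.648, 0.104, 0.076], 0.72)]
bar 1578 [[138.0, -25.5, 77.5], [143.6, 1.5, 81.3], [149.5, 25.5, 83.3]]
(0.66, np.int64(440), array([501.2, 116.5]), array([ 27.8, 164.1]), 84.5, 'pca', np.float64(174.3), array([0.5013, 0.1161, 0.0331]))
```

View pics/w6.png

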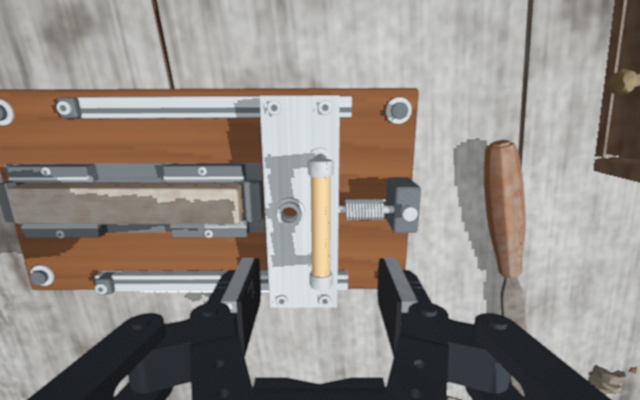

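Bar at px (321,220), between the finger columns; the stick lies in the pocket at left. Descend and grip.

```bash
python3 -m pendant '{"targets": [[[0,0,0,0,0.04,0.5,0.4],[0,0,0,0,0,0.6,0.4],[0,0,0,0,0,0.6,0.4],[0,0,0,0,0,0.5,0.4],[0,0,0,0,0,0.4,0.4],[0,0,0,0,0,0.3,0.4],[0,0,0,0,0,0.2,0.4],[0,0,0,0,0,0,0.4]]]}'; python3 -m pendant '{"targets": [[[0,0,0,0,0,0.06,0.4],[0,0,0,0,0,0,1],[0,0,0,0,0,0,1],[0,0,0,0,0,0,1],[0,0,0,0,0,0,1],[0,0,0,0,0,0,1],[0,0,0,0,0,0,1],[0,0,0,0,0,0,1]]]}' 100; python3 - <<'E'
from h import *
to(.6442,.1013,84.6,.028)
im,d,W=cloud('wrist'); J=injig(W)
for q in ('tab_tip','slide_pointer'): print(q,[(injig(np.array(x['point'])).round(1).tolist(),round(x['p'],2)) for x in robot.spot_point('wrist',q)][:2])
cv2.imwrite('pics/w7.png',im[...,::-1])
E
```

```text
clock: 19.33
ee_pos: [0.6446, 0.1008, 0.0291]
ee_rot: [-0.0, 0.741, 0.671, -0.001]
force: [-0.4, -0.3, 0.4]
finger_gap: 0.6
gripper_force: 0.0
clock: 20.0
ee_pos: [0.6441, 0.101, 0.0297]
ee_rot: [-0.0, 0.741, 0.671, -0.001]
force: [-3.1, 0.5, 5.2]
finger_gap: 0.104
gripper_force: 97.7
q [-0.08  0.73 -0.22  1.87  0.27  0.57 -0.57] yaw 84.31352786832862 units dx 0.013119484797419444 dy 0.0027694051798325013 rz -0.2864721316713741 dz 0.0666145638456965
tab_tip [([54.7, -83.7, 40.6], 0.78)]
slide_pointer [([56.1, -84.1, 37.7], 0.47)]
```

```bash
python3 -m pendant '{"targets": [[[0,0,0,0,0,-0.05,1],[0,0,0,0,-0.1,0,1],[0,0,0,0,-0.2,0,1],[0,0,0,0,-0.2,0,1],[0,0,0,0,-0.2,0,1],[0,0,0,0,0,0,1]]]}';  python3 -m pendant '{"targets": [[[0,0,0,0,-0.2,0,1],[0,0,0,0,-0.3,0,1],[0,0,0,0,-0.3,0,1],[0,0,0,0,-0.3,0,1],[0,0,0,0,-0.3,0,1],[0,0,0,0,-0.2,0,1],[0,0,0,0,0,0,1],[0,0,0,0,0,0,1]]]}'; python3 - <<'E'
from h import *
print(injig(np.array(robot.state()['ee_pos'])))
im,d,W=cloud('wrist')
for n in ('wrist','side','top'):
  if n!='wrist': robot.get_image(n)
  for q in ('tab_tip','slide_pointer','handle_grip','bush_slide'): print(n,q,[(injig(np.array(x['point'])).round(1).tolist(),round(x['p'],2)) for x in robot.spot_point(n,q)][:2])
cv2.imwrite('pics/w8.png',im[...,::-1])
im,_=robot.get_image('side'); p=proj(cam('side'),[.5511,.025,.036]).astype(int); print(p); x,y=p
cv2.imwrite('pics/s8.png',np.vstack([cv2.resize(im[y-35:y+35,x-60:x+60,::-1],None,fx=5,fy=5,interpolation=cv2.INTER_CUBIC)]))
E
```

```text
clock: 20.65
ee_pos: [0.6309, 0.1024, 0.0298]
ee_rot: [0.002, 0.741, 0.671, 0.003]
force: [6.3, -0.1, -10.7]
finger_gap: 0.102
gripper_force: 97.8
clock: 21.32
ee_pos: [0.593, 0.106, 0.0298]
ee_rot: [0.002, 0.742, 0.671, 0.004]
force: [8.3, -1.2, -14.2]
finger_gap: 0.104
gripper_force: 97.8
[92.45175435 -1.47475947 29.81337378]
wrist tab_tip []
wrist slide_pointer []
wrist handle_grip [([97.1, -1.2, 75.1], 0.94)]
wrist bush_slide [([68.3, 2.6, 14.4], 0.81)]
side tab_tip [([58.9, -89.4, 37.9], 0.5)]
side slide_pointer [([71.3, -79.7, 37.1], 0.62)]
side handle_grip [([93.7, -1.0, 78.9], 0.64)]
side bush_slide [([66.6, -4.4, 15.2], 0.81), ([-0.2, -2.6, 12.5], 0.34)]
top tab_tip [([0.8, -4.6, 11.5], 0.61)]
top slide_pointer []
top handle_grip [([93.2, 1.5, 72.9], 0.53)]
top bush_slide [([69.2, 3.5, 9.0], 0.51)]
[339 204]
```

View pics/w8.png

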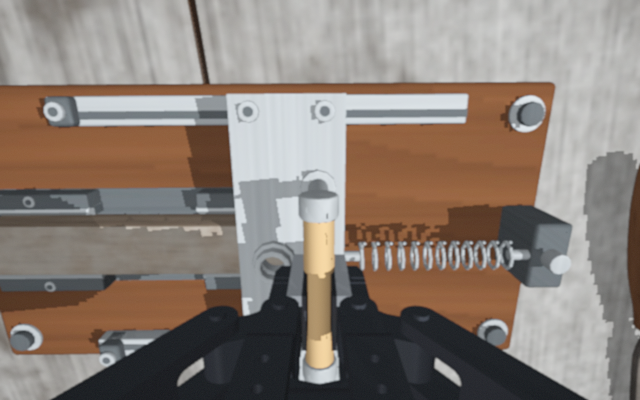

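The slide's bush is at (275,262), it clears the stick, and the spring is stretched. Pull the remaining ~12 mm, then compare the pointer and tab numerically.

```bash
python3 -m pendant '{"targets": [[[0,0,0,0,-0.1,0.02,1],[0,0,0,0,-0.16,0.01,1],[0,0,0,0,-0.12,0,1],[0,0,0,0,-0.08,0,1],[0,0,0,0,0,0,1],[0,0,0,0,0,0,1]]]}'; python3 - <<'E'
from h import *
print('tcp',injig(np.array(robot.state()['ee_pos'])).round(2))
for n in ('side','side','top','top'):
  im,d,W=cloud(n)
  for q in ('tab_tip','slide_pointer','bush_slide','handle_grip'): print(n,q,[(injig(np.array(x['point'])).round(1).tolist(),round(x['p'],2)) for x in robot.spot_point(n,q)][:3])
  J=injig(W);m=(d>0)&(J[...,1]<-77)&(J[...,1]>-108)&(J[...,2]>22)&(J[...,2]<45)&(J[...,0]>20)&(J[...,0]<100)
  v,u=np.nonzero(m); print(n); print([(int(a),int(b),*J[a,b].round(0).astype(int).tolist(),im[a,b].tolist()) for a,b in zip(v,u)][:70])
for n in ('wrist',):
  im,d,W=cloud(n);J=injig(W); p=J[(d>0)&(abs(J[...,2]-46)<3)&(J[...,1]>30)&(J[...,1]<70)]; print('plate x edges',np.percentile(p[:,0],[.5,99.5]))
  p=J[(d>0)&(abs(J[...,2]-12)<4)&(J[...,1]>-70)&(J[...,1]<60)&(J[...,0]>170)&(J[...,0]<230)]; print('board far',np.percentile(p[:,0],99.7))
E
```

```text
clock: 22.62
ee_pos: [0.5835, 0.1069, 0.0298]
ee_rot: [0.003, 0.742, 0.671, 0.005]
force: [9.6, -1.5, -10.9]
finger_gap: 0.104
gripper_force: 98.2
tcp [82.87 -1.46 29.8 ]
side tab_tip []
side slide_pointer [([60.0, -79.2, 35.2], 0.63)]
side bush_slide [([61.5, -2.2, 14.2], 0.63)]
side handle_grip [([82.7, -2.9, 79.7], 0.65)]
side
[(202, 340, 60, -94, 40, [185, 187, 183]), (202, 341, 59, -99, 37, [186, 186, 183]), (203, 340, 59, -92, 39, [198, 203, 202]), (203, 341, 58, -95, 37, [196, 199, 199])]
side tab_tip []
side slide_pointer [([58.8, -81.4, 39.9], 0.7)]
side bush_slide [([60.6, -0.4, 16.8], 0.84), ([81.6, -1.4, 78.2], 0.27)]
side handle_grip [([83.2, -1.5, 78.9], 0.8)]
side
[(202, 340, 62, -98, 37, [185, 186, 183]), (202, 341, 59, -99, 37, [186, 187, 183]), (203, 340, 59, -92, 38, [198, 202, 201]), (203, 341, 57, -94, 38, [195, 199, 198])]
top tab_tip []
top slide_pointer []
top bush_slide [([60.6, 3.8, 12.6], 0.49)]
top handle_grip [([82.4, 0.7, 77.3], 0.68)]
top
[]
top tab_tip []
top slide_pointer []
top bush_slide [([55.9, -2.4, 10.5], 0.78)]
top handle_grip [([82.3, 0.3, 74.8], 0.62)]
top
[]
plate x edges [44.61514704 94.08252758]
board far 214.67494468064166
```

```bash
python3 - <<'E'
from h import *
from scipy.spatial.transform import Rotation as Ro
im,d,W=cloud('wrist');J=injig(W)
k=J[(d>0)&(J[...,2]>77)&(J[...,2]<86)&(J[...,1]<30)&(J[...,1]>10)&(abs(J[...,0]-82)<15)]
print('bar',len(k),np.percentile(k[:,0],[1,50,99]).round(1),k[:,2].max())
s=robot.state(); w=s['ee_rot']; R=Ro.from_quat([w[1],w[2],w[3],w[0]]).as_matrix()
print('bar from pose', injig(np.array(s['ee_pos'])-R[:,2]*.046), R[:,2].round(4))
def old(ee,yaw):
    c=robot.camera_params('wrist'); a=np.radians(yaw); R=np.array([[np.cos(a),np.sin(a),0],[np.sin(a),-np.cos(a),0],[0,0,-1]])
    T=np.eye(4);T[:3,:3]=R;T[:3,3]=ee;M=np.linalg.inv(T@np.array(c['tool_from_camera']));return c,M[:3,:3],M[:3,3]
g=cv2.cvtColor(cv2.imread('pics/w4.png'),cv2.COLOR_BGR2GRAY); cp=old([.4993,.1162,.1013],174.25)
for v in range(254,300,2): print(v,injig(ray(cp,208,v,.036))[:2].round(1),' '.join('%2d'%(x//10) for x in g[v,186:228]))
g=cv2.cvtColor(cv2.imread('pics/w6.png'),cv2.COLOR_BGR2GRAY); cp=old([.6431,.1013,.1079],84.4)
print('w6 tab px',proj(cp,[.5011+.0589*.9956-.0941*.087,.1162-.0589*.0941-.087*.9956,.036]))
print('w6 plate edges row 130:',[injig(ray(cp,u,130,.046))[0].round(1) for u in (262.5,339)],np.abs(np.diff(g[130].astype(int)))[255:270].tolist(),np.abs(np.diff(g[130].astype(int)))[332:346].tolist())
E
```

```text
bar 1545 [76.6 82.3 88. ] 83.76637030062237
bar from pose [82.34081632 -1.57131743 75.7851955 ] [ 0.0117  0.0017 -0.9999]
254 [ 31.8 -81. ] 18 18 18 17 17 18 17 15 13 13 13 13 12 12 12 12 12 12 12 12 11 11 11 11 11 11 10 10 11 18 23 25 25 24 23 22 22 22 22 22 22 22
256 [ 33.4 -81.2] 16 15 14 14 13 13 13 11 10  9  9  9  9  8  8  8  8  8  8  7  7  7  7  7  7  7  7  7  7 13 19 21 22 22 21 21 21 22 22 22 22 22
258 [ 35.  -81.4]  7  7  7  7  7  6  7  6  7  7  7  7  6  7  6  7  7  7  8  8  9  9  9  8  8  8  8  8  9 14 21 24 25 25 24 22 22 22 22 22 22 22
260 [ 36.6 -81.5]  9 10 10 10 11 11 12 13 12 11 10 11 13 13 12 13 16 18 18 18 18 18 17 14 12 11 11 11 11 14 20 24 24 24 23 22 22 22 22 22 22 22
262 [ 38.2 -81.7] 18 18 18 18 18 18 19 19 19 18 18 18 18 18 15 15 17 18 19 19 19 18 15 11  7  7  7  7  6 10 18 23 23 23 22 22 22 22 22 22 22 22
264 [ 39.8 -81.8] 18 18 18 18 18 18 18 18 18 18 18 18 18 18 18 18 18 19 19 19 17 14  9  6  6  6  6  6  5  8 18 23 25 25 25 23 22 22 22 22 22 22
266 [ 41.4 -82. ] 17 17 18 18 18 18 18 18 18 18 18 18 18 19 19 19 19 19 18 16 12  7  6  6  6  6  6  6  6  7 14 21 
[... 1831 characters left out ...]
3 13 13 13 13 13 13 12 12 15 18 19 19 19 19 22 24 25 25 25 23 22 22 22
294 [ 64.7 -84.2] 19 19 19 19 19 19 19 20 21 21 22 21 21 20 19 18 17 16 16 16 17 17 17 17 17 18 19 19 20 19 19 19 19 21 23 24 23 23 22 22 22 22
296 [ 66.5 -84.4] 19 19 19 19 19 19 19 19 19 20 20 20 19 19 19 19 19 19 19 19 19 19 19 20 20 20 20 20 20 19 19 19 19 21 24 25 25 24 23 22 22 22
298 [ 68.2 -84.6] 19 19 19 19 19 19 19 19 19 19 19 19 19 19 19 19 19 19 19 19 20 20 20 20 20 20 20 20 20 19 19 19 19 20 23 25 25 25 24 22 22 22
w6 tab px [212.75735956 310.64472341]
w6 plate edges row 130: [np.float64(106.6), np.float64(156.2)] [0, 1, 4, 2, 38, 61, 41, 12, 1, 2, 1, 0, 1, 0, 1] [1, 1, 0, 2, 1, 15, 37, 45, 13, 1, 2, 0, 1, 1]
```

```bash
python3 - <<'E'
from h import *
def old(ee,yaw):
    c=robot.camera_params('wrist'); a=np.radians(yaw); R=np.array([[np.cos(a),np.sin(a),0],[np.sin(a),-np.cos(a),0],[0,0,-1]])
    T=np.eye(4);T[:3,:3]=R;T[:3,3]=ee;M=np.linalg.inv(T@np.array(c['tool_from_camera']));return c,M[:3,:3],M[:3,3]
g4=cv2.cvtColor(cv2.imread('pics/w4.png'),cv2.COLOR_BGR2GRAY); cp=old([.4993,.1162,.1013],174.25)
for u in (240,390):
    e=np.abs(np.diff(g4[45:75,u].astype(int))); r=45.5+e.argmax(); print('w4 near edge',r,injig(ray(cp,u,r,.012)).round(1))
print('screws z? w4 ways end', [injig(ray(cp,u,v,.034)).round(1).tolist() for u,v in ((221,155),(413,153))])
g=cv2.cvtColor(cv2.imread('pics/w6.png'),cv2.COLOR_BGR2GRAY); cp=old([.6431,.1013,.1079],84.4)
print('cols x:',[(u,injig(ray(cp,u,308,.036))[:2].round(1).tolist()) for u in (195,205,215)])
for v in range(288,322,2): print(v,' '.join('%2d'%(x//10) for x in g[v,186:228]))
r=g[120]; e=np.abs(np.diff(r.astype(int))); print([int(i) for i in np.argsort(e)[-12:]])
for v in (180,240):
    r=g[v]; print(v,[(int(i),injig(ray(cp,i+.5,v,.012))[0].round(1)) for i in range(395,425) if abs(int(r[i+1])-int(r[i]))>25])
E
```

```text
w4 near edge 47.5 [-109.6  -52.9   12. ]
w4 near edge 45.5 [-110.3   48.7   12. ]
screws z? w4 ways end [[-40.1, -65.9, 34.0], [-40.8, 63.7, 34.0]]
cols x: [(195, [45.1, -84.6]), (205, [53.0, -84.6]), (215, [60.9, -84.6])]
288 21 21 21 21 21 21 21 21 21 21 21 21 21 21 21 21 21 21 21 21 21 21 21 21 21 21 21 19 15  9  5  3  4  4  4  4  3  4  4  4  6  9
290 22 22 22 21 21 22 22 22 22 22 22 22 22 22 22 21 21 22 22 22 22 22 22 22 23 22 20 15  8  3  3  3  3  3  3  3  3  3  3  5  8 10
292 21 20 19 18 18 19 20 20 20 20 20 20 20 20 19 17 18 19 20 20 20 19 19 19 19 18 14  8  4  3  3  3  3  3  3  3  3  3  5  8 10 11
294 14 13 13 13 13 13 13 13 13 13 13 13 13 13 13 14 15 15 14 12 12 12 12 11  9  6  3  3  3  3  3  3  3  3  3  3  3  6  8 10 11 11
296 12 12 13 13 13 13 13 13 13 13 13 13 13 13 13 15 17 19 18 17 15 14 12  9  5  3  3  3  3  3  3  3  3  3  3  3  5  8 10 11 11 11
298 17 17 15 13 13 13 13 13 13 13 13 13 13 13 14 16 18 19 19 19 19 17 13  8  4  3  3  3  3  3  3  3  3  3  3  6  8 10 11 11 11 11
300 18 18 18 18 17 16 14 13 13 14 15 15 15 16 18 19 19 18 18 18 16 13  8  4  3  3  3  3  3  3  3 
[... 807 characters left out ...]
 3  3
314 17 17 16 13  8  4  3  3  3  3  3  3  3  3  3  3  4  4  5  5  5  5  5  4  4  4  4  3  3  3  3  3  3  3  3  3  3  3  3  3  3  3
316 17 17 16 13  7  3  3  3  3  3  3  3  3  3  3  3  3  3  4  4  4  4  4  4  3  3  3  3  3  3  3  3  3  3  3  3  3  3  3  3  3  3
318 16 14 12  9  5  3  3  3  3  3  3  3  3  3  3  3  3  3  3  3  3  3  3  3  3  3  3  3  3  3  3  3  3  3  3  3  3  3  3  3  3  3
320  6  4  3  3  3  3  3  3  3  3  3  3  3  3  3  3  3  3  3  3  3  3  3  3  3  3  3  3  3  3  3  3  3  3  3  3  3  3  3  3  3  3
[388, 607, 519, 415, 416, 523, 520, 339, 524, 599, 260, 259]
180 [(411, np.float64(214.6)), (412, np.float64(215.3))]
240 [(406, np.float64(214.2)), (407, np.float64(215.0))]
```

```bash
python3 - <<'E'
from h import *
def old(ee,yaw):
    c=robot.camera_params('wrist'); a=np.radians(yaw); R=np.array([[np.cos(a),np.sin(a),0],[np.sin(a),-np.cos(a),0],[0,0,-1]])
    T=np.eye(4);T[:3,:3]=R;T[:3,3]=ee;M=np.linalg.inv(T@np.array(c['tool_from_camera']));return c,M[:3,:3],M[:3,3]
I=cv2.imread('pics/w4.png').astype(int); s=I[...,2]-I[...,0]
cp=old([.4993,.1162,.1013],174.25)
for u in (240,260,380,395):
    r=50+np.abs(np.diff(s[50:72,u])).argmax()+.5; print('near edge',r,injig(ray(cp,u,r,.012)).round(1))
for v in (110,130):
    L=195+np.abs(np.diff(s[v,195:225])).argmax()+.5; R=415+np.abs(np.diff(s[v,415:445])).argmax()+.5; print('sides',injig(ray(cp,L,v,.012)).round(1),injig(ray(cp,R,v,.012)).round(1))
g=cv2.cvtColor(cv2.imread('pics/w4.png'),cv2.COLOR_BGR2GRAY)
for v in range(281,297): print(v,injig(ray(cp,202,v,.036))[:2].round(1),' '.join('%3d'%x for x in g[v,190:210]))
I=cv2.imread('pics/w5.png'); g=cv2.cvtColor(I,cv2.COLOR_BGR2GRAY); cp=old([.4992,.1149,.0014],174.3)
print(proj(cp,[.5011+.06*.9956-.0941*.0875,.1162-.06*.0941-.0875*.9956,.036]))
E
```

```text
near edge 58.5 [-102.7  -53.4   12. ]
near edge 58.5 [-102.7  -39.7   12. ]
near edge 57.5 [-102.9   42.3   12. ]
near edge 57.5 [-102.8   52.6   12. ]
sides [-68.9 -81.   12. ] [-68.1  79.1  12. ]
sides [-55. -81.  12.] [-54.1  79.6  12. ]
281 [ 53.7 -87.7] 215 215 214 212 199 165 128 115 116 112 101  94  88  84  82  96 119 133 134 133
282 [ 54.6 -87.7] 214 215 213 205 190 165 139 123 118 118 115 107  98  88  85  97 120 132 135 132
283 [ 55.4 -87.8] 209 208 201 193 191 189 174 147 127 120 119 117 110 103  98 107 122 132 134 133
284 [ 56.2 -87.9] 195 189 183 190 208 215 206 184 155 130 118 118 118 117 115 120 128 134 134 134
285 [ 57.1 -88. ] 182 174 186 207 221 223 220 211 188 160 134 122 119 120 122 123 128 133 133 134
286 [ 57.9 -88.1] 175 186 206 220 223 222 222 220 214 197 169 141 124 120 119 122 127 134 134 133
287 [ 58.8 -88.2] 188 207 220 222 221 221 221 222 223 219 204 177 146 129 122 123 128 133 134 134
288 [ 59.6 -88.3] 210 220 222 222 220 220 221 222 224 225 220 206 183 151 133 130 131 134 136 135
289 [ 60.5 -88.3] 219 223 222 220 220 220 222 223 224 225 224 219 203 171 142 132 134 135 136 137
290 [ 61.3 -88.4] 217 221 220 219 220 221 223 225 224 224 221 216 199 167 140 133 134 135 135 137
291 [ 62.2 -88.5] 207 214 219 220 222 222 224 223 223 221 215 199 174 146 133 132 134 135 135 136
292 [ 63.  -88.6] 201 206 213 219 223 223 224 222 221 216 202 175 147 132 131 134 134 136 136 137
293 [ 63.9 -88.7] 197 200 205 214 221 223 222 220 219 212 193 165 146 141 143 144 145 146 147 148
294 [ 64.7 -88.8] 197 197 199 205 213 218 220 218 214 206 196 181 171 167 167 168 170 171 172 173
295 [ 65.6 -88.9] 196 197 197 199 204 210 213 211 206 201 197 193 190 188 188 188 189 191 192 194
296 [ 66.4 -88.9] 196 196 197 198 199 202 203 203 198 196 195 194 194 194 193 194 194 196 198 200
[140.76763225 393.93185119]
```

```bash
python3 - <<'E'
from h import *
def old(ee,yaw):
    c=robot.camera_params('wrist'); a=np.radians(yaw); R=np.array([[np.cos(a),np.sin(a),0],[np.sin(a),-np.cos(a),0],[0,0,-1]])
    T=np.eye(4);T[:3,:3]=R;T[:3,3]=ee;M=np.linalg.inv(T@np.array(c['tool_from_camera']));return c,M[:3,:3],M[:3,3]
def w(x,y,z): a=np.radians(-5.4); return [.5011+x/1e3*np.cos(a)-y/1e3*np.sin(a),.1162+x/1e3*np.sin(a)+y/1e3*np.cos(a),z]
cp=old([.6441,.101,.0297],84.31); p=proj(cp,w(60,-87.5,.036)); print(p)
g=cv2.cvtColor(cv2.imread('pics/w7.png'),cv2.COLOR_BGR2GRAY)
x,y=p.astype(int)
print('cols',x-24,[(u,injig(ray(cp,u,y,.036))[:2].round(1).tolist()) for u in (x-10,x,x+10)])
for v in range(max(0,y-20),min(400,y+22),2): print(v,' '.join('%2d'%(k//10) for k in g[v,max(0,x-24):x+24]))
p=proj(cp,w(122.8,-84.5,.036)); print('ptr',p)
for v in (90,110): # far-side way / plate edges at z .046
    e=np.abs(np.diff(g[v].astype(int))); print(v,[(int(i),injig(ray(cp,i+.5,v,.046))[:2].round(1).tolist()) for i in np.nonzero(e>30)[0]][:14])
E
```

```text
[174.41229824 388.34271962]
cols 150 [(np.int64(164), [54.0, -87.2]), (np.int64(174), [59.8, -87.3]), (np.int64(184), [65.6, -87.3])]
368  3  3  3  3  3  3  3  3  3  3  3  3  3  3  3  3  3  3  3  3  3  3  3  3  3  3  3  3  3  3  3  3  3  2  3  3  3  4  5  5  5  5  6  6  7  8  8  8
370  3  3  3  3  3  3  3  3  3  3  3  3  3  3  3  3  3  3  3  3  2  3  3  2  3  2  3  3  3  3  3  3  3  3  4  5  5  5  6  5  6  6  7  7  7  8  8  8
372  3  3  3  3  3  3  3  3  3  3  3  3  3  2  3  3  2  3  3  3  3  2  3  3  3  3  3  2  3  2  3  3  4  5  5  6  6  6  5  5  6  7  7  8  8  7  6  5
374  3  3  3  3  3  3  3  3  3  3  2  3  2  2  3  3  3  3  3  3  3  3  3  3  3  3  3  3  3  3  4  7  8  8  8  8  8  8  8  8  8  8  7  6  5  4  3  3
376  3  3  3  3  2  3  3  3  3  3  3  3  3  3  3  3  3  3  3  2  3  3  3  3  3  3  3  3  3  7 10 11 11 11 11 11 11 11 11 10  9  7  5  3  3  3  3  3
378  3  3  3  3  3  3  2  3  3  3  3  3  3  3  3  2  3  3  3  3  3  3  3  2  3  3  2  3  6 10 12 12 12 12 12 12 12 11 10  7  5  3  3  3  3  3  3  3
380  2  3  3  3  3  3  3  3  3  3  3  2  2  3  3  3  3  3  3  3  3  3  3  3  2
[... 1160 characters left out ...]
  3  2  3  3  3  2  3  3  3  3  3  3  3  3  3  3  3  3  3  3  3  3  3  3  3  3  3  3  3  3  3
398  2  3  2  2  3  2  3  3  3  3  3  2  3  3  2  3  3  3  2  2  3  3  2  3  3  2  2  3  3  3  3  3  3  3  3  3  3  3  3  3  3  3  3  3  3  3  3  3
ptr [282.64761305 383.81398952]
90 [(456, [201.7, 75.7]), (598, [260.9, 75.4]), (599, [261.3, 75.4]), (605, [263.8, 75.4]), (606, [264.2, 75.4])]
110 [(227, [105.6, 68.1]), (242, [112.0, 68.0]), (252, [116.2, 68.0]), (319, [144.6, 67.9]), (320, [145.0, 67.9]), (329, [148.8, 67.9]), (346, [156.0, 67.8]), (418, [186.5, 67.7]), (419, [186.9, 67.7]), (442, [196.7, 67.7]), (446, [198.4, 67.7]), (447, [198.8, 67.7]), (454, [201.7, 67.6]), (595, [261.4, 67.4])]
```

```bash
python3 - <<'E'
from h import *
def old(ee,yaw):
    c=robot.camera_params('wrist'); a=np.radians(yaw); R=np.array([[np.cos(a),np.sin(a),0],[np.sin(a),-np.cos(a),0],[0,0,-1]])
    T=np.eye(4);T[:3,:3]=R;T[:3,3]=ee;M=np.linalg.inv(T@np.array(c['tool_from_camera']));return c,M[:3,:3],M[:3,3]
I=cv2.imread('pics/w5.png'); s=I[...,2].astype(int)-I[...,0]; g=cv2.cvtColor(I,cv2.COLOR_BGR2GRAY).astype(int); cp=old([.4992,.1149,.0014],174.3)
for u in (200,230,420,450):
    r=20+np.abs(np.diff(s[20:45,u])).argmax()+.5; print('near edge',r,injig(ray(cp,u,r,.012)).round(1))
for u in (262,265,268,368,372,376): 
    k=195+np.abs(np.diff(g[195:232,u])).argmax()+.5; k2=195+np.abs(np.diff(s[195:232,u])).argmax()+.5; print('wall end x=-28',u,k,k2,injig(ray(cp,u,k,.025)).round(1),injig(ray(cp,u,k2,.025)).round(1))
for u in (285,300,320,340,355): 
    e=np.abs(np.diff(g[34:85,u])); i=np.nonzero(e>14)[0]; print('near wall',u,[(int(k)+34,injig(ray(cp,u,k+34.5,.025))[0].round(1)) for k in i])
E
```

```text
near edge 31.5 [-102.7  -50.    12. ]
near edge 30.5 [-103.   -37.5   12. ]
near edge 29.5 [-103.    40.9   12. ]
near edge 29.5 [-103.    53.3   12. ]
wall end x=-28 262 224.5 219.5 [-22.6 -26.4  25. ] [-24.9 -26.3  25. ]
wall end x=-28 265 225.5 199.5 [-22.1 -25.1  25. ] [-34.1 -24.5  25. ]
wall end x=-28 268 229.5 230.5 [-20.2 -23.9  25. ] [-19.7 -23.9  25. ]
wall end x=-28 368 222.5 213.5 [-23.3  20.6  25. ] [-27.5  20.5  25. ]
wall end x=-28 372 214.5 206.5 [-27.1  22.2  25. ] [-30.7  22.1  25. ]
wall end x=-28 376 213.5 214.5 [-27.5  24.   25. ] [-27.1  24.   25. ]
near wall 285 [(62, np.float64(-89.4)), (63, np.float64(-89.0)), (66, np.float64(-88.0)), (67, np.float64(-87.6)), (76, np.float64(-84.3)), (77, np.float64(-83.9)), (78, np.float64(-83.6))]
near wall 300 [(62, np.float64(-89.4)), (63, np.float64(-89.0)), (66, np.float64(-87.9)), (67, np.float64(-87.6)), (77, np.float64(-83.9)), (78, np.float64(-83.5))]
near wall 320 [(61, np.float64(-89.7)), (62, np.float64(-89.3)), (63, np.float64(-89.0)), (66, np.float64(-87.9)), (67, np.float64(-87.5)), (77, np.float64(-83.9)), (78, np.float64(-83.5))]
near wall 340 [(61, np.float64(-89.7)), (62, np.float64(-89.3)), (63, np.float64(-89.0)), (66, np.float64(-87.9)), (67, np.float64(-87.5)), (76, np.float64(-84.2)), (77, np.float64(-83.8)), (78, np.float64(-83.5))]
near wall 355 [(61, np.float64(-89.6)), (62, np.float64(-89.3)), (63, np.float64(-88.9)), (66, np.float64(-87.8)), (67, np.float64(-87.5)), (75, np.float64(-84.5)), (77, np.float64(-83.8)), (78, np.float64(-83.4)), (79, np.float64(-83.1))]
```

```bash
python3 -m pendant '{"targets": [[[0,0,0,0,-0.025,0,1],[0,0,0,0,0,0,1],[0,0,0,0,0,0,1],[0,0,0,0,0,0,1]]]}'; python3 - <<'E'
from h import *
from scipy.spatial.transform import Rotation as Ro
im,d,W=cloud('wrist');J=injig(W)
k=J[(d>0)&(J[...,2]>77)&(J[...,2]<86)&(J[...,1]<30)&(J[...,1]>10)&(abs(J[...,0]-82)<15)]
print('bar',np.percentile(k[:,0],[1,50,99]).round(1))
s=robot.state(); w=s['ee_rot']; R=Ro.from_quat([w[1],w[2],w[3],w[0]]).as_matrix()
print('bar from pose', injig(np.array(s['ee_pos'])-R[:,2]*.046))
p=J[(d>0)&(abs(J[...,2]-34)<4)&(abs(J[...,1]+1)<14)&(J[...,0]<35)&(J[...,0]>-75)]; print('stick',len(p),np.median(p[:,2]),np.percentile(p[:,2],[5,95]))
E
```

```text
clock: 24.05
ee_pos: [0.5832, 0.107, 0.0298]
ee_rot: [0.003, 0.742, 0.67, 0.005]
force: [11.1, -1.7, -11.5]
finger_gap: 0.101
gripper_force: 98.1
bar [76.4 82.  87.7]
bar from pose [82.05181827 -1.58983696 75.78512328]
stick 10943 33.5560655993589 [32.07276832 34.57992854]
```

```bash
python3 -c "
from cell import robot
print(robot.sign_off())"
```

```text
the job is handed in; nothing more can be done
None
```

The oak stick lies flat in the pocket and is released; the slide is pulled out about 62 mm and still gripped, and by my measurements its pointer is within about 1 mm of the tab tip, though no camera could see the two tips together at the end, and the sign-off gave no verdict.

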